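# Start the clamp screw of a culture jar

## Robot

A 6-joint arm with a two-finger parallel gripper is mounted at the origin on the work surface. World frame = base frame: x ahead of the robot, y to its left, z up, the work surface at z = 0. Lengths are in m, angles in rad, forces in N, time in s.
With the tool pointing down it reaches from about 0.275 to 0.825 m from the base axis. Payload 5.2 kg.
Tool frame: the origin (TCP) lies midway between the tips of the shut fingers; the grasp point (between the pads) lies 19 mm behind it (bot.tcp_to_grasp is the distance from the TCP to the grasp point, in m); z points along the fingers, y is the line along which they close (so a half turn about z gives the same grasp; the last joint's range is limited). The gripper opens to 93 mm and grips with 3 to 60 N. Pads are 15 mm wide; open, the fingers measure 128 mm over their backs; the gripper's body (75 mm by 188 mm) begins 65 mm behind the grasp point.
Start: joints at [1.036, 0.259, 1.535, -0, 1.348, -0.203], TCP at [0.179, 0.52, 0.219] pointing down, gripper open.
Joint ranges: [-3.14, 3.14], [-0.91, 2.08], [0.19, 2.58], [-1.22, 4.36], [0.22, 2.71], [-3.12, 3.12]. Speed limits (rad/s): [2.57, 2.57, 3.14, 3.14, 3.14, 3.14].

## Interface

Orientations are given as a unit quaternion [x, y, z, w].
In Python, from rig import bot gives the robot as it stands.
- The arm moves only by the tool move_arm, never from a script. Its argument "deltas" is text: rows parted by semicolons, each of 7 numbers parted by spaces: the shift along the world's x, y, z in m, then the turn, a rotation vector about the world's x, y, z in rad, then the opening in per cent of the stroke, from 0 (shut) to 100 (fully open). In form: x y z ax ay az grip; .... A call has 1 to 12 rows; each row shifts and turns the commanded pose from where the row before left it; what a row does not reach is not made up. A row lasts 1/10 s, in which the tool goes at most 50 mm and 8.59 degrees, less where a joint would pass 70% of its speed; a pose out of reach is approached as far as the arm can. A call with a gripper value outside its range is refused whole. The fingers move at their own pace and stop on an object; "squeeze" is the grip in N (left out, the last holds). Time passes only in rows, so rows that do not move let the fingers close. It gives the time, the measured TCP pose, the force, the opening and the grip force at its end, in the units of the state.
- bot.state(): the state, without advancing time (a new reading comes with each control period).
- bot.camera(name): name is "scene" or "side" or "wrist"; returns the picture (400x640x3 uint8, red, green, blue); there is no depth.
- bot.camera_info(name): a dict with "fovy" (degrees; the focal length in pixels is half the picture's height over the tangent of half this angle, whatever the lens; pixels are square), "cx", "cy" (the principal point, pixels), "pose" (4x4, takes a point from camera to world coordinates); the wrist camera has in their place "T_tool_cam" (4x4, takes a point from camera to tool coordinates, whose origin is the TCP and whose axes are the flange's). Camera axes: x right, y up, looking along -z (the intrinsics and any distortion apply to the point x, -y, -z); pixel columns grow to the right and rows downward; lengths in m; the calibration is good to about 2 mm. A picture is of the moment at which its call begins: read the wrist's pose just before it. camera_info takes no time and is no camera call.
- bot.finish_job(): hands the job in; it is judged then, once.
Trained networks look in the newest picture that a camera, given by its name, has taken for a name from the list of things; names that differ only in an ending like _2 or _b are one class to them, and where a whole thing is asked for, a point or a joint stands for the part that bears it (a point fixed in the world has none). Each returns a list of dicts, best first, with "score" (0 to 1); they miss things now and then, are a little off and sometimes report something else, mostly with a low value. They report only what shows in the picture. A call takes as long as a camera call.
- bot.silhouettes(query, camera): "region" (400x640 bool, what is visible of it).
- bot.tip_of(query, camera): "centre" ([x, y, z] in m, in world coordinates, good to about 4 mm: a listed point, or the origin of a listed thing).
The state is a dict: "t": time; "joint_positions": joint angles; "joint_vel": joint speeds; "joint_torque": joint torques, N m; "ee_pos": TCP position; "eef_rot": TCP orientation; "contact_force": force on the tool from outside, world axes, zero at the start; "wrist_torque": the same for the moment, N m; "gripper_width": opening from 0.0 (shut) to 1.0 (fully open); "grip_force": force on a finger pad.
Only numpy, scipy, OpenCV 4.12 (cv2) and the standard library are available. Lean on these libraries where they do the work, as an engineer would, in place of code of your own. Each camera call takes 0.05 s, during which the arm holds its last target. There are 200 camera calls.

## Task

The clamp screw of the culture jar is only resting on the mouth of its brass threaded boss. With the red crank handle, turn the handwheel backward (counter-clockwise seen from above) until you notice the screw drop into the start of its thread, leave it down for a moment, then turn it forward (clockwise) one full turn so that it is properly started but not tightened. Finish gripping the red handle, holding the wheel still there, and leave the culture dishes and the stain bottle beside the jar undisturbed.

Things in the scene. Friction and masses are not known exactly. Their poses are not given: they have to be found in the camera images.
- screw_axis (a point): Fixed point on the clamp screw's vertical axis, 172 mm above the bench, just over the brass boss (54 mm across, top at 170 mm) in the steel bridge of the clear jar. The jar (190 mm round base, fixed to the bench) varies in position and yaw; this point has the jar's axes. The ivory handwheel above turns about it.
- wheel_hub (a point): Centre of the hub's top on the ivory three-spoked handwheel (117 mm across), on the screw axis; the rim's top is level with it. It sinks with the screw: its height above the bench is 216 mm minus screw_depth.
- handle_mid (a point): Middle of the red crank handle, an upright round sleeve, 16 mm in diameter, 40 mm tall, on a steel pin on the wheel's rim, 52 mm from the screw axis; at rest 26 mm above wheel_hub. It spins freely on the pin and slides along it on a weak spring, 6 mm down, 14 mm up; the pin's top is 34 mm above it. Take it from above; carried round the circle, the fingers need not turn.
- handle: The red crank handle itself (same place as handle_mid, its origin at the middle); it goes round and down with the wheel.
- wheel (a joint): Wheel angle in rad, growing clockwise seen from above (forward, screwing in). At 0 the handle lies on the jar's +x axis; its direction in the jar's axes is minus this angle. Starts at 1.3 to 2.2. The drop comes after 0.5 to 3 rad of backward turning, differs each time and is unmarked. The wheel stays where it is left; 1 to 2 N at the handle turn it.
- screw_depth (a joint): Depth of the screw in m, growing downward. Starts at 0.5 to 4 mm; turned backward it climbs to about 0, then drops to about 8 mm by its own weight (5 N); each forward turn then adds 8 mm, so one turn ends at about 16 mm. As the sleeve slides on its pin, gripping it firmly at one height hinders neither the climb nor the drop.
- dish_red_mid (a point): Centre of a loose closed culture dish, 90 mm in diameter and 16 mm tall, dark red; bystander on the bench beside the jar.
- dish_straw_mid (a point): Centre of a loose closed culture dish, 90 mm in diameter and 16 mm tall, straw yellow; bystander on the bench beside the jar.
- stain_bottle_mid (a point): Centre of a loose amber stain bottle, 42 mm in diameter and 85 mm tall, standing on the bench beyond the jar; bystander.

How it is judged:
On the way, in this order (a step that is already met when the one before it is completed fails the run):
1. turned backward, the screw has dropped into the start of its thread (value of joint screw_depth above 0.0055 m and value of joint wheel below 1.2 rad), for 0.2 s.
2. turned forward about one full turn from the drop (value of joint screw_depth above 0.014 m and value of joint wheel above 3.8 rad), for 0.1 s.
At the end, for the whole second after the job is handed in: Screw dropped, then turned forward one turn within a quarter turn (depth 14 to 18 mm, wheel at 3.8 to 8.6 rad); wheel still, fingers on the red handle with over 2 N through the last second; dishes and bottle within 15 mm of their start (all of step 2 and value of joint screw_depth below 0.018 m and value of joint wheel below 8.6 rad and velocity of joint wheel between -0.15 and 0.15 rad/s and contact force between the fingers and handle above 2 N and distance of each of dish_red_mid, dish_straw_mid, stain_bottle_mid from where it was at the start of the episode below 0.015 m); the arm keeps its last pose, push and grip.
It fails at once if a dish or the stain bottle was knocked away or over (distance of any of dish_red_mid, dish_straw_mid, stain_bottle_mid from where it was at the start of the episode above 0.03 m).
It also fails if it takes over 64 s, if anything falls off the work surface, if the arm or the gripper's body presses on something with over 40 N, if the wrist force passes 120 N, or if a joint passes its speed limit or range.

## Working session

There is one attempt and no reset: what is moved stays moved. The work goes in short steps, Python scripts to look and compute and a tool call to move; the robot and the scene stay as the last step left them, time stands still between calls to the robot, and variables do not carry over. Pictures are saved under pics/ and viewed, at most 10 in all, crops included, and the job is handed in when it is done.

Besides the shell and the picture viewer there is one more tool, called after "Request:" as a command line: name --argument value ..., lists and objects as JSON in quotes. move_arm: Moves the arm, as the interface text tells. Its arguments: {"type":"object","properties":{"deltas":{"type":"string"},"squeeze":{"type":"number"}},"required":["deltas"]}

```bash
mkdir -p pics; python3 - <<'E'
from rig import bot
import cv2,numpy as np
s=bot.state();print({k:np.round(v,3) for k,v in s.items()})
for c in ["scene","side"]:
    im=bot.camera(c);cv2.imwrite(f"pics/{c}0.png",im[:,:,::-1])
    for q in ["screw_axis","wheel_hub","handle_mid","stain_bottle_mid","dish_red_mid","dish_straw_mid"]:
        r=bot.tip_of(q,c)
        print(c,q,[(np.round(d["centre"],3).tolist(),round(d["score"],2)) for d in r[:2]])
E
```

```text
{'t': np.float64(0.0), 'joint_positions': array([ 1.036,  0.259,  1.536, -0.   ,  1.348, -0.203]), 'joint_vel': array([-0.001, -0.   ,  0.001, -0.001,  0.   ,  0.001]), 'joint_torque': array([-1.000e-03, -4.373e+01, -2.840e+01,  7.200e-02,  4.100e-02,
       -0.000e+00]), 'ee_pos': array([0.179, 0.52 , 0.218]), 'eef_rot': array([ 0.165,  0.986, -0.001, -0.   ]), 'contact_force': array([-0.344,  0.508, -0.602]), 'wrist_torque': array([ 0.005, -0.009,  0.018]), 'grip_force': np.float64(0.0), 'gripper_width': np.float64(0.997)}
scene screw_axis [([0.576, 0.152, 0.169], 0.95)]
scene wheel_hub [([0.573, 0.152, 0.209], 0.9)]
scene handle_mid [([0.555, 0.109, 0.241], 0.66)]
scene stain_bottle_mid [([0.712, 0.189, 0.045], 0.76)]
scene dish_red_mid [([0.586, -0.008, 0.015], 0.72)]
scene dish_straw_mid [([0.625, 0.323, 0.006], 0.61), ([0.573, 0.152, 0.211], 0.52)]
side screw_axis [([0.576, 0.151, 0.172], 0.83)]
side wheel_hub [([0.557, 0.11, 0.237], 0.21)]
side handle_mid [([0.551, 0.106, 0.235], 0.55)]
side stain_bottle_mid [([0.715, 0.195, 0.044], 0.89), ([0.579, 0.155, 0.214], 0.58)]
side dish_red_mid [([0.587, -0.011, 0.009], 0.83)]
side dish_straw_mid [([0.625, 0.326, 0.012], 0.56)]
```

View pics/scene0.png

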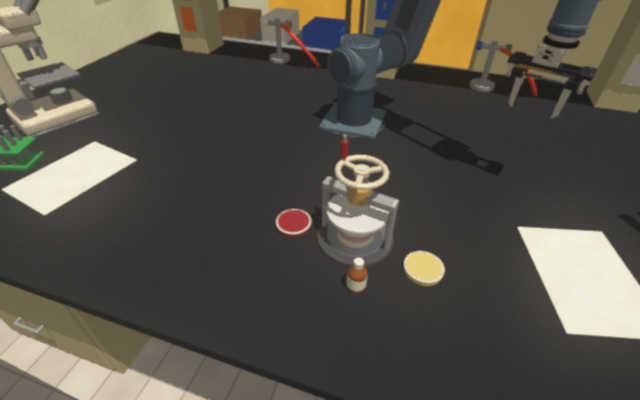

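View pics/side0.png

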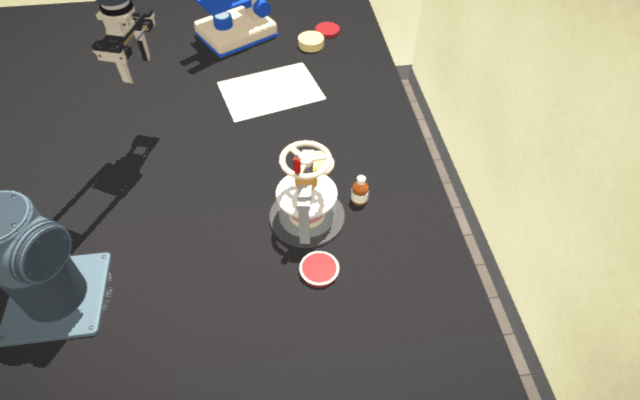

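The scene view shows the red handle at about (345,150) and the wheel at (362,172). The side view shows the handle at about (298,165). Both estimates put the axis near (0.576,0.152) and the handle near (0.553,0.107), which gives r≈0.05 and agrees with the stated sizes. I'll move above it.

Request:
move_arm --deltas "0.01 -0.01 0.045 0 0 0 100;0.03 -0.03 0.02 0 0 0 100;0.034 -0.036 0.02 0 0 0 100;0.034 -0.036 0.02 0 0 0 100;0.034 -0.036 0.01 0 0 0 100;0.034 -0.036 0 0 0 0 80;0.034 -0.036 0 0 0 0 60;0.034 -0.036 0 0 0 0 60;0.034 -0.036 0 0 0 0 60;0.034 -0.036 0 0 0 0 60;0.03 -0.036 0 0 0 0 60;0.02 -0.036 0 0 0 0 60"

```text
t: 1.9
ee_pos: [0.5381, 0.123, 0.3306]
eef_rot: [0.166, 0.986, 0.0, 0.0]
contact_force: [0.6, -0.3, -0.9]
gripper_width: 0.6
grip_force: 0.0
```

Request:
move_arm --deltas "0 0 0 0 0 0 60;0 0 0 0 0 0 60"

```text
t: 2.1
ee_pos: [0.5366, 0.1243, 0.3306]
eef_rot: [0.166, 0.986, 0.0, -0.001]
contact_force: [0.2, -0.9, 0.4]
gripper_width: 0.601
grip_force: 0.0
```

```bash
python3 - <<'E'
from rig import bot
import cv2,numpy as np
s=bot.state();print(s["t"],np.round(s["ee_pos"],4),np.round(s["contact_force"],2),s["gripper_width"])
for c in ["wrist","side","scene"]:
    im=bot.camera(c);cv2.imwrite(f"pics/{c}1.png",im[:,:,::-1])
    for q in ["screw_axis","wheel_hub","handle_mid"]:
        r=bot.tip_of(q,c)
        print(c,q,[(np.round(d["centre"],4).tolist(),round(d["score"],2)) for d in r[:2]])
E
```

```text
2.1 [0.5366 0.1243 0.3306] [ 0.18 -0.89  0.36] 0.6014712301598165
wrist screw_axis [([0.5721, 0.1541, 0.1737], 0.85)]
wrist wheel_hub [([0.5785, 0.1565, 0.2154], 0.97)]
wrist handle_mid [([0.5543, 0.1049, 0.2404], 0.77)]
side screw_axis [([0.5816, 0.1482, 0.1716], 0.79)]
side wheel_hub [([0.5768, 0.1559, 0.2156], 0.77)]
side handle_mid [([0.5542, 0.1067, 0.239], 0.4)]
scene screw_axis [([0.5733, 0.1499, 0.1684], 0.57)]
scene wheel_hub [([0.5723, 0.1485, 0.213], 0.8)]
scene handle_mid [([0.5529, 0.1091, 0.2429], 0.66)]
```

View pics/wrist1.png

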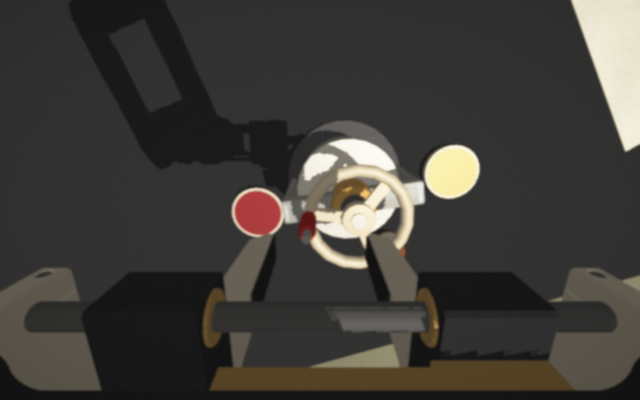

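The wrist view shows the handle at about (307,225) and the hub at (359,218), with the dishes clear of the fingers. That agrees with the averages: handle (0.5535,0.107,0.240) and hub (0.576,0.1525). I'll go over the handle and descend.

Request:
move_arm --deltas "0.008 -0.008 0 0 0 0 60;0.009 -0.0095 0 0 0 0 60;0 0 -0.02 0 0 0 60;0 0 -0.02 0 0 0 60;0 0 0 0 0 0 60"

```text
t: 3.2
ee_pos: [0.5528, 0.1064, 0.2879]
eef_rot: [0.166, 0.986, -0.001, -0.003]
contact_force: [-0.1, 0.6, -1.1]
gripper_width: 0.597
grip_force: 0.0
```

```bash
python3 - <<'E'
from rig import bot
import cv2,numpy as np
s=bot.state();print(s["t"],np.round(s["ee_pos"],4),np.round(s["contact_force"],2),s["gripper_width"])
im=bot.camera("wrist");cv2.imwrite("pics/wrist2.png",im[:,:,::-1])
for q in ["wheel_hub","handle_mid"]:
        r=bot.tip_of(q,"wrist")
        print(q,[(np.round(d["centre"],4).tolist(),round(d["score"],2)) for d in r[:2]])
E
```

```text
3.2 [0.5528 0.1064 0.2879] [-0.08  0.57 -1.14] 0.5971939096615926
wheel_hub [([0.5755, 0.158, 0.2161], 0.66)]
handle_mid [([0.5552, 0.1046, 0.2372], 0.72), ([0.6248, 0.3219, 0.0137], 0.57)]
```

View pics/wrist2.png

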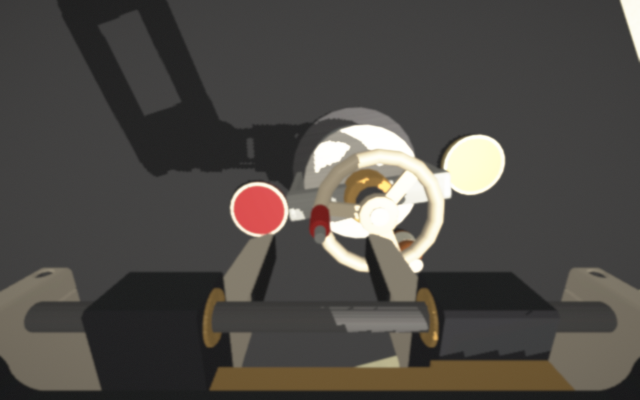

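The handle at (320,225) is centred between the fingertips (about 270 and 370). I'll descend and grip.

Request:
move_arm --deltas "0 0 -0.02 0 0 0 60;0 0 -0.02 0 0 0 60;0 0 -0.015 0 0 0 60;0 0 -0.007 0 0 0 60;0 0 0 0 0 0 60;0 0 0 0 0 0 12;0 0 0 0 0 0 5;0 0 0 0 0 0 5;0 0 0 0 0 0 5;0 0 0 0 0 0 5" --squeeze 15

```text
t: 4.35
ee_pos: [0.5535, 0.1075, 0.2293]
eef_rot: [0.165, 0.986, 0.0, 0.0]
contact_force: [0.2, -0.5, 0.4]
gripper_width: 0.217
grip_force: 0.0
```

```bash
cat > look.py <<'E'
from rig import bot
import cv2,numpy as np,sys
s=bot.state();print(round(s["t"],2),np.round(s["ee_pos"],4),np.round(s["contact_force"],2),round(s["gripper_width"],3),round(s["grip_force"],1))
for c in ["wrist","side","scene"]:
    im=bot.camera(c);cv2.imwrite(f"pics/{c}_{s['t']:.1f}.png",im[:,:,::-1])
    for q in ["wheel_hub","handle_mid"]:
        print(c,q,[(np.round(d["centre"],4).tolist(),round(d["score"],2)) for d in bot.tip_of(q,c)[:1]])
E
python3 look.py
```

```text
4.35 [0.5535 0.1075 0.2293] [ 0.24 -0.47  0.37] 0.217 0.0
wrist wheel_hub [([0.5771, 0.1567, 0.2176], 0.91)]
wrist handle_mid [([0.5554, 0.1073, 0.2366], 0.65)]
side wheel_hub [([0.5801, 0.1548, 0.2123], 0.59)]
side handle_mid []
scene wheel_hub [([0.5756, 0.15, 0.2132], 0.72)]
scene handle_mid [([0.5544, 0.1075, 0.2411], 0.54)]
```

Request:
move_arm --deltas "0 0 -0.003 0 0 0 5;0 0 0 0 0 0 5;0 0 0 0 0 0 5;0 0 0 0 0 0 5" --squeeze 15

```text
t: 5.2
ee_pos: [0.5528, 0.1062, 0.2258]
eef_rot: [0.165, 0.986, -0.001, -0.001]
contact_force: [-2.4, -5.4, 0.4]
gripper_width: 0.167
grip_force: 15.0
```

Gripped: width 15.5 mm matches the sleeve. Next, the circle increments.

```bash
python3 - <<'E'
import numpy as np
a=np.radians(-116.3)+np.arange(0,33)*0.1
p=np.array([0.576,0.153])+.052*np.c_[np.cos(a),np.sin(a)]
for k in range(32): print(k,*np.round((p[k+1]-p[k])*1000,1),np.round(p[k+1],4))
E
```

```text
0 4.8 -2.1 [0.5577 0.1043]
1 5.0 -1.6 [0.5627 0.1027]
2 5.1 -1.1 [0.5678 0.1017]
3 5.2 -0.6 [0.5729 0.1011]
4 5.2 -0.0 [0.5781 0.101 ]
5 5.2 0.5 [0.5833 0.1015]
6 5.1 1.0 [0.5884 0.1025]
7 5.0 1.5 [0.5934 0.104 ]
8 4.8 2.0 [0.5982 0.106 ]
9 4.6 2.5 [0.6028 0.1084]
10 4.3 2.9 [0.6071 0.1113]
11 4.0 3.3 [0.6111 0.1146]
12 3.7 3.7 [0.6148 0.1183]
13 3.3 4.0 [0.618  0.1224]
14 2.8 4.3 [0.6209 0.1267]
15 2.4 4.6 [0.6233 0.1313]
16 1.9 4.8 [0.6252 0.1362]
17 1.4 5.0 [0.6266 0.1412]
18 0.9 5.1 [0.6276 0.1463]
19 0.4 5.2 [0.628  0.1514]
20 -0.1 5.2 [0.6279 0.1566]
21 -0.6 5.2 [0.6272 0.1618]
22 -1.1 5.1 [0.6261 0.1669]
23 -1.6 4.9 [0.6245 0.1718]
24 -2.1 4.7 [0.6224 0.1766]
25 -2.6 4.5 [0.6198 0.1811]
26 -3.0 4.2 [0.6168 0.1853]
27 -3.4 3.9 [0.6133 0.1892]
28 -3.8 3.5 [0.6095 0.1928]
29 -4.1 3.1 [0.6054 0.1959]
30 -4.4 2.7 [0.601  0.1986]
31 -4.7 2.3 [0.5963 0.2009]
```

Request:
move_arm --deltas "0.0024 -0.0012 0 0 0 0 5;0.0048 -0.002 0 0 0 0 5;0.0049 -0.0016 0 0 0 0 5;0 0 0 0 0 0 5"

```text
t: 5.6
ee_pos: [0.5658, 0.1018, 0.2258]
eef_rot: [0.165, 0.986, -0.001, -0.0]
contact_force: [-0.5, -4.7, -0.8]
gripper_width: 0.17
grip_force: 15.0
```

Request:
move_arm --deltas "0.0051 -0.0009 0 0 0 0 5;0.0052 -0.0003 0 0 0 0 5;0.0052 0.0003 0 0 0 0 5;0 0 0 0 0 0 5"

```text
t: 6.0
ee_pos: [0.582, 0.1014, 0.2261]
eef_rot: [0.165, 0.986, -0.0, 0.001]
contact_force: [0.9, -4.1, 0.7]
gripper_width: 0.169
grip_force: 15.0
```

Request:
move_arm --deltas "0.0051 0.0008 0 0 0 0 5;0.0051 0.0013 0 0 0 0 5;0.0049 0.0018 0 0 0 0 5;0 0 0 0 0 0 5"

```text
t: 6.4
ee_pos: [0.5974, 0.1059, 0.2262]
eef_rot: [0.165, 0.986, 0.0, 0.001]
contact_force: [2.3, -4.0, 1.6]
gripper_width: 0.169
grip_force: 15.0
```

```bash
python3 look.py
```

```text
6.4 [0.5974 0.1059 0.2262] [ 2.26 -3.98  1.64] 0.169 15.0
wrist wheel_hub [([0.5767, 0.1574, 0.2185], 0.77)]
wrist handle_mid [([0.5996, 0.1069, 0.2363], 0.55)]
side wheel_hub [([0.5797, 0.1561, 0.2175], 0.96)]
side handle_mid []
scene wheel_hub [([0.5766, 0.1509, 0.2105], 0.58)]
scene handle_mid [([0.5965, 0.1083, 0.2396], 0.4)]
```

Request:
move_arm --deltas "0.0047 0.0022 0 0 0 0 5;0.0045 0.0026 0 0 0 0 5;0.0042 0.0031 0 0 0 0 5;0 0 0 0 0 0 5"

```text
t: 7.25
ee_pos: [0.6097, 0.114, 0.2258]
eef_rot: [0.165, 0.986, 0.0, -0.0]
contact_force: [2.7, -1.9, 0.4]
gripper_width: 0.169
grip_force: 15.0
```

Request:
move_arm --deltas "0.0039 0.0034 0 0 0 0 5;0.0035 0.0038 0 0 0 0 5;0.0031 0.0041 0 0 0 0 5;0 0 0 0 0 0 5"

```text
t: 7.65
ee_pos: [0.6202, 0.1264, 0.2258]
eef_rot: [0.165, 0.986, 0.001, -0.0]
contact_force: [0.2, 0.9, -0.1]
gripper_width: 0.168
grip_force: 15.0
```

```bash
python3 look.py; python3 -c "
import cv2,glob
import numpy as np
f=lambda n,y,x:cv2.resize(cv2.imread(n)[y:y+100,x:x+130],None,fx=3,fy=3,interpolation=2)
import glob
t=sorted(glob.glob('pics/side_*.png'),key=lambda s:float(s[10:-4]));print(t)
cv2.imwrite('pics/cmp1.png',np.vstack([np.hstack([f(t[-1],130,240),f('pics/side0.png',130,240)]),np.hstack([f(t[-1].replace('side','scene'),130,300),f('pics/scene0.png',130,300)])]))"
```

```text
7.65 [0.6202 0.1264 0.2258] [ 0.18  0.88 -0.07] 0.168 15.0
wrist wheel_hub [([0.5783, 0.1559, 0.2184], 0.66)]
wrist handle_mid [([0.6183, 0.1258, 0.2323], 0.92)]
side wheel_hub [([0.5791, 0.1555, 0.2132], 0.95)]
side handle_mid [([0.579, 0.1509, 0.1727], 0.21)]
scene wheel_hub [([0.5756, 0.1504, 0.2138], 0.67)]
scene handle_mid [([0.6193, 0.1294, 0.2374], 0.39)]
['pics/side_4.3.png', 'pics/side_6.4.png', 'pics/side_7.7.png']
```

View pics/cmp1.png

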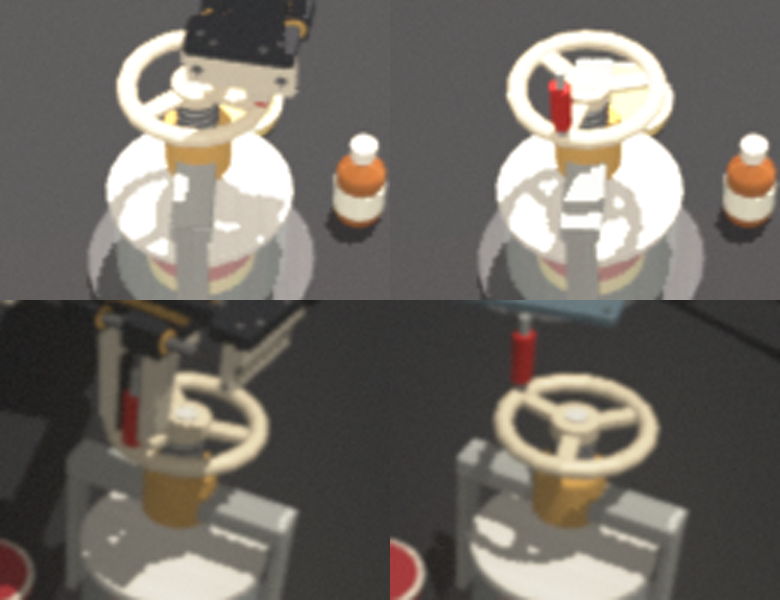

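In the side crop the rim's lower edge sits at the same row (143) as at the start, and the handle is held between the fingers, so it has not dropped yet. I'll add a numeric rim-shift check and carry on.

Request:
move_arm --deltas "0.0027 0.0044 0 0 0 0 5;0.0022 0.0047 0 0 0 0 5;0.0017 0.0049 0 0 0 0 5;0 0 0 0 0 0 5"

```text
t: 8.5
ee_pos: [0.6261, 0.1398, 0.2254]
eef_rot: [0.165, 0.986, 0.0, -0.001]
contact_force: [-4.8, 2.0, -0.9]
gripper_width: 0.165
grip_force: 15.0
```

```bash
cat > look2.py <<'E'
from rig import bot
import cv2,numpy as np
s=bot.state();print(round(s["t"],2),np.round(s["ee_pos"],4),np.round(s["contact_force"],2))
up=lambda a:cv2.resize(a,None,fx=4,fy=4,interpolation=cv2.INTER_CUBIC)
# rim patches (x0,x1,y0,y1): side left/bottom, scene right/bottom; vertical shift in px vs start
P={"side":[(277,290,148,174),(285,305,168,184)],"scene":[(374,392,158,186),(345,372,178,192)]}
for c in P:
    im=bot.camera(c)[:,:,::-1].copy();cv2.imwrite(f"pics/{c}_{s['t']:.2f}.png",im)
    r=cv2.imread(f"pics/{c}0.png")
    for x0,x1,y0,y1 in P[c]:
        m=cv2.matchTemplate(up(im[y0-10:y1+10,x0-1:x1+1]),up(r[y0:y1,x0:x1]),cv2.TM_CCOEFF_NORMED)
        _,v,_,l=cv2.minMaxLoc(m);print(c,"dx,dy px",l[0]/4-1,l[1]/4-10,"score",round(v,2))
    print(c,[(np.round(d["centre"],4).tolist(),round(d["score"],2)) for d in bot.tip_of("wheel_hub",c)[:1]])
E
python3 look2.py
```

```text
8.5 [0.6261 0.1398 0.2254] [-4.78  2.02 -0.87]
side dx,dy px 0.0 2.0 score 1.0
side dx,dy px 1.0 2.25 score 0.38
side [([0.5767, 0.1524, 0.2081], 0.79)]
scene dx,dy px 0.0 3.5 score 0.76
scene dx,dy px -1.0 3.0 score 0.63
scene []
```

```bash
ls pics; python3 - <<'E'
import cv2,numpy as np
up=lambda a:cv2.resize(a,None,fx=4,fy=4,interpolation=cv2.INTER_CUBIC)
P={"side":[(277,290,148,174)],"scene":[(374,392,158,186),(345,372,178,192)]}
for t in ["4.3","6.4","7.7"]:
  for c in P:
    im=cv2.imread(f"pics/{c}_{t}.png");r=cv2.imread(f"pics/{c}0.png")
    for x0,x1,y0,y1 in P[c]:
        m=cv2.matchTemplate(up(im[y0-10:y1+10,x0-1:x1+1]),up(r[y0:y1,x0:x1]),cv2.TM_CCOEFF_NORMED)
        _,v,_,l=cv2.minMaxLoc(m);print(t,c,l[0]/4-1,l[1]/4-10,round(v,2))
f=lambda n,y,x:cv2.resize(cv2.imread(n)[y:y+100,x:x+130],None,fx=3,fy=3,interpolation=2)
cv2.imwrite('pics/cmp2.png',np.vstack([np.hstack([f('pics/side_8.50.png',130,240),f('pics/side_7.7.png',130,240)]),np.hstack([f('pics/scene_8.50.png',130,300),f('pics/scene_7.7.png',130,300)])]))
E
```

```text
cmp1.png
scene0.png
scene1.png
scene_4.3.png
scene_6.4.png
scene_7.7.png
scene_8.50.png
side0.png
side1.png
side_4.3.png
side_6.4.png
side_7.7.png
side_8.50.png
wrist1.png
wrist2.png
wrist_4.3.png
wrist_6.4.png
wrist_7.7.png
4.3 side 1.0 2.5 0.21
4.3 scene 0.0 0.0 1.0
4.3 scene 0.0 0.0 0.99
6.4 side 0.0 -0.5 0.86
6.4 scene 0.5 -0.75 0.82
6.4 scene -1.0 0.0 0.64
7.7 side 0.0 -0.75 0.97
7.7 scene 0.5 -0.75 0.67
7.7 scene 1.0 0.25 0.51
```

View pics/cmp2.png

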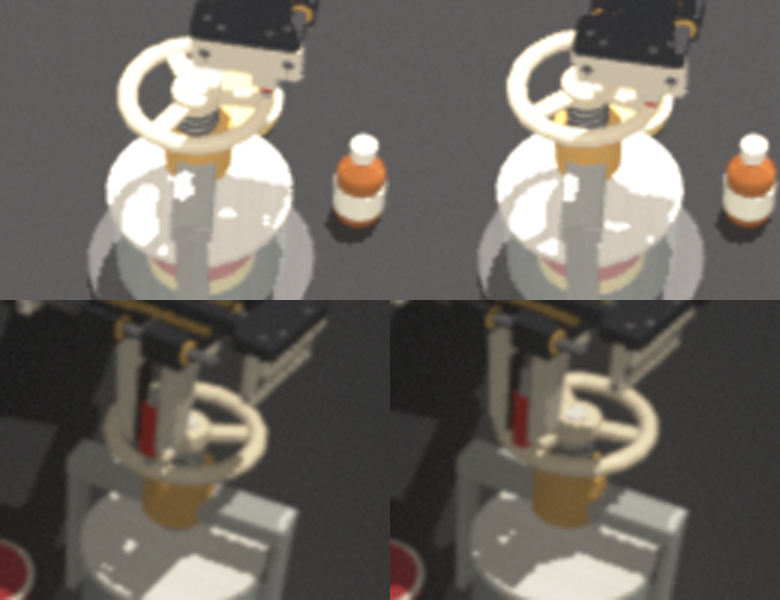

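Compared with 7.7 s, the rim is lower by about 2.7 px in the side view and 4 px in the scene view, and fewer threads show. The hub estimate is 0.208. So the screw dropped by about 8 mm. I'll let it rest, then plan the forward turn with a slightly corrected centre.

Request:
move_arm --deltas "0 0 0 0 0 0 5;0 0 0 0 0 0 5;0 0 0 0 0 0 5"

```text
t: 9.0
ee_pos: [0.6261, 0.1397, 0.2257]
eef_rot: [0.165, 0.986, 0.0, -0.001]
contact_force: [-4.0, 3.0, -1.0]
gripper_width: 0.166
grip_force: 15.0
```

```bash
cat > plan.py <<'E'
import numpy as np,sys
cx,cy,a0,n=map(float,sys.argv[1:5])
a=np.radians(a0)-np.arange(int(n)+1)*np.radians(9)
p=np.array([cx,cy])+.052*np.c_[np.cos(a),np.sin(a)]
print("p0",np.round(p[0],4))
d=np.diff(p,axis=0)
for i in range(0,int(n),10):
    print(i,np.round(p[min(i+10,int(n))],4),";".join(f"{x:.4f} {y:.4f} -0.0002 0 0 0 5" for x,y in d[i:i+10]))
E
python3 plan.py .575 .1522 -13.6 40
```

```text
p0 [0.6255 0.14  ]
0 [0.5628 0.1017] -0.0025 -0.0078 -0.0002 0 0 0 5;-0.0037 -0.0073 -0.0002 0 0 0 5;-0.0048 -0.0066 -0.0002 0 0 0 5;-0.0058 -0.0058 -0.0002 0 0 0 5;-0.0066 -0.0048 -0.0002 0 0 0 5;-0.0073 -0.0037 -0.0002 0 0 0 5;-0.0078 -0.0025 -0.0002 0 0 0 5;-0.0081 -0.0013 -0.0002 0 0 0 5;-0.0082 0.0000 -0.0002 0 0 0 5;-0.0081 0.0013 -0.0002 0 0 0 5
10 [0.5245 0.1644] -0.0078 0.0025 -0.0002 0 0 0 5;-0.0073 0.0037 -0.0002 0 0 0 5;-0.0066 0.0048 -0.0002 0 0 0 5;-0.0058 0.0058 -0.0002 0 0 0 5;-0.0048 0.0066 -0.0002 0 0 0 5;-0.0037 0.0073 -0.0002 0 0 0 5;-0.0025 0.0078 -0.0002 0 0 0 5;-0.0013 0.0081 -0.0002 0 0 0 5;0.0000 0.0082 -0.0002 0 0 0 5;0.0013 0.0081 -0.0002 0 0 0 5
20 [0.5872 0.2027] 0.0025 0.0078 -0.0002 0 0 0 5;0.0037 0.0073 -0.0002 0 0 0 5;0.0048 0.0066 -0.0002 0 0 0 5;0.0058 0.0058 -0.0002 0 0 0 5;0.0066 0.0048 -0.0002 0 0 0 5;0.0073 0.0037 -0.0002 0 0 0 5;0.0078 0.0025 -0.0002 0 0 0 5;0.0081 0.0013 -0.0002 0 0 0 5;0.0082 -0.0000 -0.0002 0 0 0 5;0.0081 -0.0013 -0.0002 0 0 0 5
30 [0.6255 0.14  ] 0.0078 -0.0025 -0.0002 0 0 0 5;0.0073 -0.0037 -0.0002 0 0 0 5;0.0066 -0.0048 -0.0002 0 0 0 5;0.0058 -0.0058 -0.0002 0 0 0 5;0.0048 -0.0066 -0.0002 0 0 0 5;0.0037 -0.0073 -0.0002 0 0 0 5;0.0025 -0.0078 -0.0002 0 0 0 5;0.0013 -0.0081 -0.0002 0 0 0 5;-0.0000 -0.0082 -0.0002 0 0 0 5;-0.0013 -0.0081 -0.0002 0 0 0 5
```

Request:
move_arm --deltas "-0.0031 -0.0075 -0.0002 0 0 0 5;-0.0037 -0.0073 -0.0002 0 0 0 5;-0.0048 -0.0066 -0.0002 0 0 0 5;-0.0058 -0.0058 -0.0002 0 0 0 5;-0.0066 -0.0048 -0.0002 0 0 0 5;0 0 0 0 0 0 5"

```text
t: 9.6
ee_pos: [0.6018, 0.1074, 0.2251]
eef_rot: [0.165, 0.986, 0.001, -0.0]
contact_force: [-4.4, 2.9, 1.0]
gripper_width: 0.168
grip_force: 15.0
```

Request:
move_arm --deltas "-0.0073 -0.0037 -0.0002 0 0 0 5;-0.0078 -0.0025 -0.0002 0 0 0 5;-0.0081 -0.0013 -0.0002 0 0 0 5;-0.0082 0 -0.0002 0 0 0 5;-0.0081 0.0013 -0.0002 0 0 0 5;0 0 0 0 0 0 5"

```text
t: 10.2
ee_pos: [0.5638, 0.1017, 0.2249]
eef_rot: [0.165, 0.986, 0.001, 0.002]
contact_force: [-0.9, 5.7, -0.1]
gripper_width: 0.169
grip_force: 15.0
```

Request:
move_arm --deltas "-0.0078 0.0030 -0.0002 0 0 0 5;-0.0073 0.0039 -0.0002 0 0 0 5;-0.0066 0.0048 -0.0002 0 0 0 5;-0.0058 0.0058 -0.0002 0 0 0 5;-0.0048 0.0066 -0.0002 0 0 0 5;0 0 0 0 0 0 5"

```text
t: 10.8
ee_pos: [0.5303, 0.1261, 0.2232]
eef_rot: [0.165, 0.986, 0.001, 0.0]
contact_force: [3.0, 3.4, -0.4]
gripper_width: 0.171
grip_force: 15.0
```

Request:
move_arm --deltas "-0.0037 0.0073 -0.0002 0 0 0 5;-0.0025 0.0078 -0.0002 0 0 0 5;-0.0013 0.0081 -0.0002 0 0 0 5;0 0.0082 -0.0002 0 0 0 5;0.0013 0.0081 -0.0002 0 0 0 5;0 0 0 0 0 0 5"

```text
t: 11.4
ee_pos: [0.5247, 0.1657, 0.2218]
eef_rot: [0.165, 0.986, 0.0, -0.0]
contact_force: [4.8, 0.7, -0.5]
gripper_width: 0.169
grip_force: 15.0
```

Request:
move_arm --deltas "0.0030 0.0078 -0.0002 0 0 0 5;0.0039 0.0073 -0.0002 0 0 0 5;0.0048 0.0066 -0.0002 0 0 0 5;0.0058 0.0058 -0.0002 0 0 0 5;0.0066 0.0048 -0.0002 0 0 0 5;0 0 0 0 0 0 5"

```text
t: 12.0
ee_pos: [0.5498, 0.1979, 0.2207]
eef_rot: [0.165, 0.986, 0.001, 0.0]
contact_force: [1.4, 1.7, -0.2]
gripper_width: 0.169
grip_force: 15.0
```

Request:
move_arm --deltas "0.0073 0.0037 -0.0002 0 0 0 5;0.0078 0.0025 -0.0002 0 0 0 5;0.0081 0.0013 -0.0002 0 0 0 5;0.0082 0 -0.0002 0 0 0 5;0.0081 -0.0013 -0.0002 0 0 0 5;0 0 0 0 0 0 5"

```text
t: 12.6
ee_pos: [0.5904, 0.2024, 0.22]
eef_rot: [0.166, 0.986, 0.0, 0.001]
contact_force: [2.1, -0.1, -0.6]
gripper_width: 0.163
grip_force: 15.0
```

```bash
python3 look2.py
```

```text
12.6 [0.5904 0.2024 0.22  ] [ 2.13 -0.08 -0.57]
side dx,dy px 0.25 3.25 score 0.84
side dx,dy px -1.0 2.75 score 0.53
side [([0.5759, 0.1552, 0.1988], 0.86)]
scene dx,dy px -1.0 5.5 score 0.27
scene dx,dy px 0.0 4.75 score 0.75
scene [([0.5733, 0.1511, 0.2012], 0.56)]
```

Sinking as expected. Next, the last quarter turn.

Request:
move_arm --deltas "0.0074 -0.0025 -0.0002 0 0 0 5;0.0070 -0.0037 -0.0002 0 0 0 5;0.0064 -0.0048 -0.0002 0 0 0 5;0.0056 -0.0058 -0.0002 0 0 0 5;0.0047 -0.0066 -0.0002 0 0 0 5;0 0 0 0 0 0 5"

```text
t: 13.4
ee_pos: [0.6209, 0.1775, 0.2189]
eef_rot: [0.166, 0.986, -0.001, 0.001]
contact_force: [2.4, -1.5, -0.7]
gripper_width: 0.168
grip_force: 15.0
```

Request:
move_arm --deltas "0.0036 -0.0073 -0.0002 0 0 0 5;0.0024 -0.0078 -0.0002 0 0 0 5;0.0012 -0.0081 -0.0002 0 0 0 5;-0.0002 -0.0082 -0.0002 0 0 0 5;-0.0013 -0.0081 -0.0002 0 0 0 5;0 0 0 0 0 0 5;0 0 0 0 0 0 5;0 0 0 0 0 0 5"

```text
t: 14.2
ee_pos: [0.6252, 0.139, 0.2181]
eef_rot: [0.165, 0.986, -0.001, 0.0]
contact_force: [2.8, -2.5, -0.4]
gripper_width: 0.169
grip_force: 15.0
```

```bash
python3 look2.py;  python3 - <<'E'
import cv2,numpy as np,glob
f=lambda n,y,x:cv2.resize(cv2.imread(n)[y:y+100,x:x+130],None,fx=3,fy=3,interpolation=2)
t=max(glob.glob('pics/side_*.png'),key=lambda s:float(s[10:-4]));u=t.replace('side','scene')
cv2.imwrite('pics/cmp3.png',np.vstack([np.hstack([f(t,130,240),f('pics/side_8.50.png',130,240)]),np.hstack([f(u,130,300),f('pics/scene_8.50.png',130,300)])]))
E
```

```text
14.2 [0.6252 0.139  0.2181] [ 2.76 -2.52 -0.45]
side dx,dy px 0.25 4.25 score 0.98
side dx,dy px -1.0 2.75 score 0.29
side [([0.5812, 0.1573, 0.202], 0.96)]
scene dx,dy px -0.5 6.5 score 0.76
scene dx,dy px 1.0 -9.75 score 0.39
scene [([0.5725, 0.1503, 0.195], 0.68)]
```

View pics/cmp3.png

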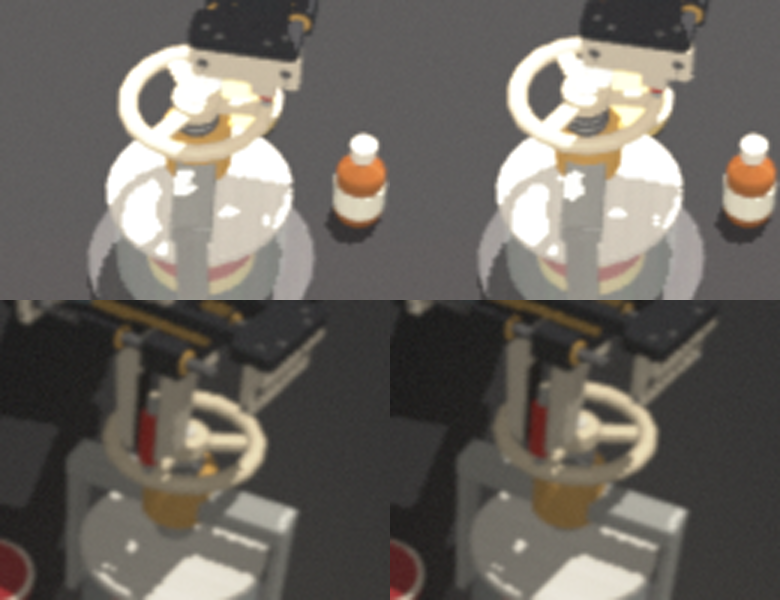

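```bash
python3 - <<'E'
from rig import bot
import numpy as np
for c,q in [("side",(.576-.03,.153-.04)),("side",(.576-.03,.153+.04)),("scene",(.576,.153+.055)),("scene",(.6,.2))]:
    i=bot.camera_info(c);f=200/np.tan(np.radians(i["fovy"])/2);T=np.linalg.inv(i["pose"])
    for d in (0,4,8,12,16):
        p=T@[*q,.212-d/1000,1];print(c,d,np.round([i["cx"]+f*p[0]/-p[2],i["cy"]+f*p[1]/p[2]],2))
E
```

```text
side 0 [292.85 173.37]
side 4 [292.93 174.65]
side 8 [293.   175.92]
side 12 [293.07 177.18]
side 16 [293.14 178.43]
side 0 [289.3  147.65]
side 4 [289.38 148.94]
side 8 [289.45 150.22]
side 12 [289.53 151.49]
side 16 [289.61 152.76]
scene 0 [386.54 174.31]
scene 4 [386.3  175.82]
scene 8 [386.06 177.33]
scene 12 [385.83 178.82]
scene 16 [385.6 180.3]
scene 0 [380.52 180.2 ]
scene 4 [380.3  181.73]
scene 8 [380.08 183.24]
scene 12 [379.86 184.75]
scene 16 [379.64 186.24]
```

The wheel is back at the drop angle after exactly one full turn. The high-score side match shows 5 px, or about 15.8 mm of depth, which is on target. The grip is 15 N and the bottle and dishes are unmoved, so I'm handing in.

```bash
python3 -c "
from rig import bot
print(bot.finish_job())"
```

```text
the job is handed in; nothing more can be done
None
```

I turned the wheel backward about 1.8 rad until the screw dropped, let it rest, then turned it forward one full turn to about 16 mm depth by the side camera. I handed the job in at about 14 s with the red handle gripped at 15 N and the wheel held still. The bottle and the red dish look undisturbed in the last pictures; I did not measure the dishes and bottle at the end, and the hand-in gave no verdict.

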